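# Scrub out a leaning pantry canister with the hanging bottle brush

### The arm

A 6-joint arm with a two-finger parallel gripper is mounted at the origin on the work surface. World frame = base frame: x ahead of the robot, y to its left, z up, the work surface at z = 0. Lengths are in m, angles in rad, forces in N, time in s.
With the tool pointing down it reaches from about 0.325 to 0.925 m from the base axis. Payload 3.1 kg.
Tool frame: the origin (TCP) lies at the very end of the fingers, on their centre line; the grasp point (between the pads) lies 19 mm behind it (manip.hold_point_z is the distance from the TCP to the grasp point, in m); z points along the fingers, y is the direction in which the jaws open and shut (so a half turn about z gives the same grasp; the last joint's range is limited). The gripper opens to 85 mm and grips with 20 to 120 N. Pads are 22 mm wide; open, the fingers measure 114 mm over their backs; the gripper's body (76 mm by 85 mm) begins 54 mm behind the grasp point. The pads swing forward as they close: fully open they stand 13 mm farther back than shut.
Start: joints at [-1.247, 0.217, 1.613, -0, 1.311, -0.112], TCP at [0.264, -0.567, 0.231] pointing down, gripper open.
Joint ranges: [-2.75, 2.75], [-0.78, 2.1], [0.31, 2.55], [-1.13, 4.27], [0.13, 2.63], [-2.58, 2.58]. Speed limits (rad/s): [2.79, 2.79, 3.14, 3.14, 3.14, 3.14].

### API

Orientations are given as a unit quaternion [x, y, z, w].
In Python, from station import manip, eyes, finder gives the robot as it stands.
- The arm moves only by the tool carry_out, never from a script. Its argument "rows" is one flat list of numbers, 7 for each row, row after row: the turn, a rotation vector about the tool's x, y, z in rad, then the shift along the tool's x, y, z in m, then the closure, from -1 (fully open) to 1 (shut). A call has 1 to 20 rows; each row is the pose to reach, as a shift and turn from the pose commanded when the call began, along the tool's axes at that moment; what a row does not reach only later rows make up. A row lasts 1/10 s, in which the tool goes at most 50 mm and 8.59 degrees, less where a joint would pass 70% of its speed; a pose out of reach is approached as far as the arm can. A call with a gripper value outside its range is refused whole. The fingers move at their own pace and stop on an object; "grip_force" is the grip in N (left out, the last holds). Time passes only in rows, so rows that repeat a pose let the fingers close. It gives the time, the measured TCP pose, the force and the opening at its end, in the units of the state.
- manip.sense(): the state, without advancing time (a new reading comes with each control period).
- eyes.camera(name): name is "side" or "top" or "wrist"; returns the picture (384x512x3 uint8, red, green, blue); there is no depth.
- eyes.camera_model(name): a dict with "fx", "fy", "cx", "cy" (pixels), "T" (4x4, takes a point from camera to world coordinates). Camera axes: x right, y down, z forward; pixel columns grow to the right and rows downward; lengths in m; the calibration is good to about 2 mm. A picture is of the moment at which its call begins: read the wrist's pose just before it. camera_model takes no time and is no camera call; for the wrist camera it gives the pose at the moment of the call.
- manip.finish_job(): hands the job in, once; it reports no verdict.
Trained networks look in the newest picture that a camera, given by its name, has taken for a name from the list of things; names that differ only in an ending like _2 or _b are one class to them, and where a whole thing is asked for, a point or a joint stands for the part that bears it (a point fixed in the world has none). Each returns a list of dicts, best first, with "conf" (0 to 1); they miss things now and then, are a little off and sometimes report something else, mostly with a low value. They report only what shows in the picture. A call takes as long as a camera call. They do not tell look-alikes from the thing itself.
- finder.cut_out(target, camera): "region" (384x512 bool, what is visible of it) and "at" ([row, column] in pixels, amid what is visible of it).
The state is a dict: "time_s": time; "joint_pos": joint angles; "qvel": joint speeds; "joint_efforts": joint torques, N m; "tool_pos": TCP position; "tcp_rot": TCP orientation; "wrist_force": force on the tool from outside, world axes, zero at the start; "ft_torque": the same for the moment, N m; "gripper_width": finger opening in m.
Only numpy, scipy, OpenCV 4.12 (cv2) and the standard library are available. Lean on these libraries where they do the work, as an engineer would, in place of code of your own. Each camera call takes 0.05 s, during which the arm holds its last target. There are 200 camera calls.

### The job

Lift the bottle brush off its hook and scrub out the canister that leans in the black cradle: three times, press the bristles gently but firmly down on its inner floor, wherever that lies, and draw the brush up again until its tip is close to the canister's mouth. Then hang the brush back on the free hook, upright and still, and let go of it; leave the scraper and everything else where it stands.

Things in the scene. Friction and masses are not known exactly. Their poses are not given: they have to be found in the camera images.
- brush: bottle brush, 200 mm long, about 115 g, round about z, hanging bristles down on one of the two hooks. Origin: underside centre of its wooden collar (34 mm wide, 6 mm thick) by which it hangs; z up to the handle end. Wooden handle, 24 mm wide, z 6 to 76 mm; steel stem, 10 mm wide, down to z -68 mm; stiff white bristle head, 36 mm wide, z -68 to -124 mm (28 mm wide over the last 12 mm)
- brush_tip (a point): lower end of the bristles, on the brush axis, z -124 mm in the brush frame when not squeezed. The head is sprung along z: it can be pushed 12 mm towards the handle; gives from 0.9 N, 4 mm at about 2.7 N, 12 mm at 6.3 N, then rigid. A firm press squeezes it 4 mm or more; over 20 N on the canister is too rough
- scraper: steel scraper hanging on the other hook: same handle, collar and origin as the brush, but a flat blade 50 mm wide, 5 mm thick, down to z -112 mm. Leave it
- hook_a (a point): rest point of the hook on the stand's -y side: the brush's origin lies here when it hangs. A hook is two level prongs along the stand's x, 8 mm thick, 18 mm apart, upper faces at this height, open at the -x end, where both tips (22 to 28 mm from this point) turn up by 10 mm; a stop 10 mm high stands 23 mm behind it
- hook_b (a point): the same for the hook on the stand's +y side, 120 mm from hook_a. To take a tool off: raise it more than 10 mm (at most 55 mm, the head does not pass up through the gap), then draw it out along the stand's -x by 50 mm or more
- hook_stand: black steel stand, fixed; place and yaw vary, it may change sides with the cradle. Base 130 x 220 x 12 mm; origin: centre of its underside, z up, -x side towards the robot. hook_a at (-50, -60, 190) mm, hook_b at (-50, 60, 190) mm. Nothing on it is higher than 200 mm but the hanging handles (266 mm)
- canister: white ceramic canister, open, 135 mm long, 74 mm outer, 66 mm inner diameter, fixed in the cradle, leaning 25 degrees to the robot. Origin: mouth centre (rim plane), 155 mm above the table; z out of the mouth along its axis, y level. Inside, a flat grey floor plate (adjustable, held firmly), square to the axis, at an unknown depth of 78 to 112 mm below the mouth: find it by touch
- cradle: black steel cradle, two bands round the canister, fixed; place and yaw vary, it may change sides with the hook stand. Base 150 x 120 x 8 mm, origin: centre of its underside, z up, -x side towards the robot. The canister's mouth centre lies at (-30, 0, 155) mm, its axis tilts 25 degrees from vertical towards -x
- tin: plain food tin, 68 mm diameter, 100 mm tall, loose, beside the cradle. Origin: centre of its underside. Leave it
- jam_jar: lidded glass jar, 60 mm diameter, 90 mm tall, loose, on the cradle's other side. Origin: centre of its underside. Leave it
- spice_jar: small lidded jar, 44 mm diameter, 95 mm tall, loose, beside the hook stand. Origin: centre of its underside. Leave it
- carton: plain cardboard carton 60 x 120 x 150 mm tall, loose, behind (+x of) the hook stand. Origin: centre of its underside. Leave it
- mug: blue ceramic mug, 80 mm diameter, 90 mm tall, with a handle, loose, in front, between stand and cradle. Origin: centre of its underside. Leave it
- bowl: white bowl, 120 mm diameter, 50 mm tall, loose, at the back between stand and cradle. Origin: centre of its underside. Leave it
Things that resemble listed ones, but are neither listed nor needed, are in the scene too. What is shaped like the cradle but green is not meant.

How it is judged:
On the way, in this order (a step that is already met when the one before it is completed fails the run):
1. the brush is lifted off its hook (distance between brush and hook_a above 0.05 m and distance between brush and hook_b above 0.05 m), for 0.1 s.
2. the bristles press on the canister's inner floor, the first time (squeezed at least 4 mm) (z of brush_tip in the frame of canister between -0.14 and -0.065 m and x of brush_tip in the frame of canister between -0.035 and 0.035 m and y of brush_tip in the frame of canister between -0.035 and 0.035 m and z of brush_tip in the frame of brush above -0.12 m), for 0.1 s.
3. the brush is drawn up inside the canister until its tip is 45 mm or less below the mouth, after the first press (z of brush_tip in the frame of canister between -0.045 and -0.002 m and x of brush_tip in the frame of canister between -0.035 and 0.035 m and y of brush_tip in the frame of canister between -0.035 and 0.035 m), for 0.05 s.
4. the bristles press on the canister's inner floor, the second time (squeezed at least 4 mm) (all of step 2), for 0.1 s.
5. the brush is drawn up inside the canister until its tip is 45 mm or less below the mouth, after the second press (all of step 3), for 0.05 s.
6. the bristles press on the canister's inner floor, the third time (squeezed at least 4 mm) (all of step 4), for 0.1 s.
7. the brush is drawn up inside the canister until its tip is 45 mm or less below the mouth, after the third press (all of step 5), for 0.05 s.
At the end, for the whole second after the job is handed in: Brush hangs on the free hook, its origin within 12 mm sideways (14 mm in all) of the rest point, upright within 0.12 rad, slower than 0.03 m/s, after three presses on the canister floor, each drawn up again; scraper and other things within 20 mm of their starts (((horizontal distance between brush and hook_a below 0.012 m and distance between brush and hook_a below 0.014 m) or (horizontal distance between brush and hook_b below 0.012 m and distance between brush and hook_b below 0.014 m)) and angle between brush's own z axis and vertical below 0.12 rad and linear speed of brush below 0.03 m/s and distance of each of scraper, tin, jam_jar, spice_jar, carton, mug, bowl from where it was at the start of the episode below 0.02 m); the robot touches nothing.
It fails at once if the brush and the canister are pressed together with more than 20 N (contact force between brush and canister above 20 N).
It fails at once if the scraper is knocked or taken (moved over 40 mm) (distance of scraper from where it was at the start of the episode above 0.04 m).
It fails at once if a bystander is moved over 40 mm (distance of any of tin, jam_jar, spice_jar, carton, mug, bowl from where it was at the start of the episode above 0.04 m).
It also fails if it takes over 72 s, if anything falls off the work surface, if the arm or the gripper's body presses on something with over 40 N, if the wrist force passes 120 N, or if a joint passes its speed limit or range.

## Working session

There is one attempt and no reset: what is moved stays moved. The work goes in short steps, Python scripts to look and compute and a tool call to move; the robot and the scene stay as the last step left them, time stands still between calls to the robot, and variables do not carry over. Pictures are saved under pics/ and viewed, about 8 in all and at most 12, crops included, and the job is handed in when it is done.

Besides the shell and the picture viewer there is one more tool, called after "Request:" by a JSON object that holds its "fn" and its "kwargs". carry_out: Moves the arm, as the interface text tells. Its arguments: {"type":"object","properties":{"rows":{"type":"array","items":{"type":"number"}},"grip_force":{"type":"number"}},"required":["rows"]}

```bash
ls; mkdir -p pics
cat > h.py <<'E'
import numpy as np, cv2
from scipy.spatial.transform import Rotation as R
from station import manip, eyes, finder
def pic(n,f,crop=None,s=1):
    im=eyes.camera(n)[:,:,::-1]
    if crop: im=im[crop[0]:crop[1],crop[2]:crop[3]]
    cv2.imwrite('pics/'+f,cv2.resize(im,None,fx=s,fy=s,interpolation=cv2.INTER_CUBIC))
def proj(m,P):
    T=np.linalg.inv(m['T']); p=np.atleast_2d(P)@T[:3,:3].T+T[:3,3]
    return np.c_[p[:,0]/p[:,2]*m['fx']+m['cx'],p[:,1]/p[:,2]*m['fy']+m['cy']]
def ray(m,u,v):
    d=m['T'][:3,:3]@np.array([(u-m['cx'])/m['fx'],(v-m['cy'])/m['fy'],1]); return m['T'][:3,3],d/np.linalg.norm(d)
def onz(m,u,v,z):
    o,d=ray(m,u,v); return o+d*(z-o[2])/d[2]
E
python3 - <<'E'
from h import *
ims=[]
for n in ('side','top'):
    im=eyes.camera(n)[:,:,::-1]; cv2.imwrite(f'pics/{n}0.png',cv2.resize(im,(800,600),interpolation=cv2.INTER_CUBIC))
    m=eyes.camera_model(n); print(n,m['fx'],m['fy'],m['cx'],m['cy'],np.round(m['T'],3).tolist())
    for t in ['brush','scraper','hook_stand','canister','cradle','tin','mug','bowl','carton','jam_jar','spice_jar']:
        for d in finder.cut_out(t,n)[:3]: print(n,t,np.round(d['at']),round(d['conf'],2),d['region'].sum())
print(manip.sense())
E
```

```text
pics
side 499.68924807304495 499.68924807304495 252.86661669076403 193.24040723880765 [[-0.955, -0.176, 0.239, 0.246], [-0.297, 0.571, -0.765, 0.879], [-0.002, -0.802, -0.598, 0.813], [0.0, 0.0, 0.0, 1.0]]
side brush [275. 196.] 0.96 1222
side scraper [225. 228.] 0.75 822
side hook_stand [290. 187.] 0.8 6137
side hook_stand [162. 262.] 0.27 2450
side canister [174. 372.] 0.93 1588
side canister [148. 260.] 0.76 1376
side cradle [189. 369.] 0.95 3077
side cradle [162. 262.] 0.87 2377
side cradle [290. 188.] 0.36 6296
side tin [302. 199.] 0.17 509
side mug [229. 312.] 0.87 1579
side mug [132. 247.] 0.27 162
side bowl [204. 172.] 0.8 907
side carton [274. 130.] 0.73 3734
side carton [191. 247.] 0.72 827
side carton [285. 198.] 0.56 1331
side jam_jar [190. 248.] 0.68 833
side spice_jar [339. 153.] 0.94 730
top 383.18555794106464 383.18555794106464 254.25453230677127 194.3030450472679 [[0.03, -0.997, 0.072, 0.424], [-0.999, -0.032, -0.035, 0.045], [0.038, -0.071, -0.997, 1.072], [0.0, 0.0, 0.0, 1.0]]
top brush [169. 128.] 0.58 412
top brush [113. 258.] 0.5 1448
top scraper [179. 174.] 0.8
[... 483 characters left out ...]
] 0.56 306
{'time_s': 1.2, 'joint_pos': array([-1.24719366e+00,  2.16878741e-01,  1.61338207e+00,  2.15238967e-05,
        1.31127977e+00, -1.12184196e-01]), 'qvel': array([ 0.00158767, -0.00074299, -0.00080243, -0.00040255,  0.00154182,
        0.00026744]), 'joint_efforts': array([-1.56879061e-03, -3.96895659e+01, -3.04254484e+01, -1.29254486e-04,
        8.53367128e-04, -3.77501896e-07]), 'tool_pos': array([ 0.26387141, -0.56659747,  0.23132284]), 'tcp_rot': array([9.76355596e-01, 2.16170648e-01, 1.30909365e-05, 2.47953186e-05]), 'wrist_force': array([-0.42645242, -0.29558701, -0.03463494]), 'ft_torque': array([ 0.00986575,  0.02488925, -0.0409644 ]), 'gripper_width': 0.08528932933930419}
```

View pics/side0.png

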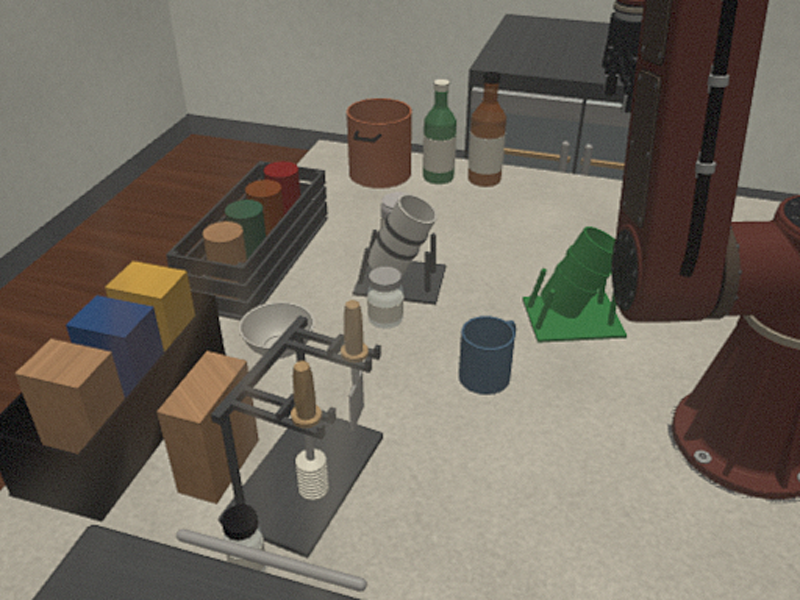

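View pics/top0.png

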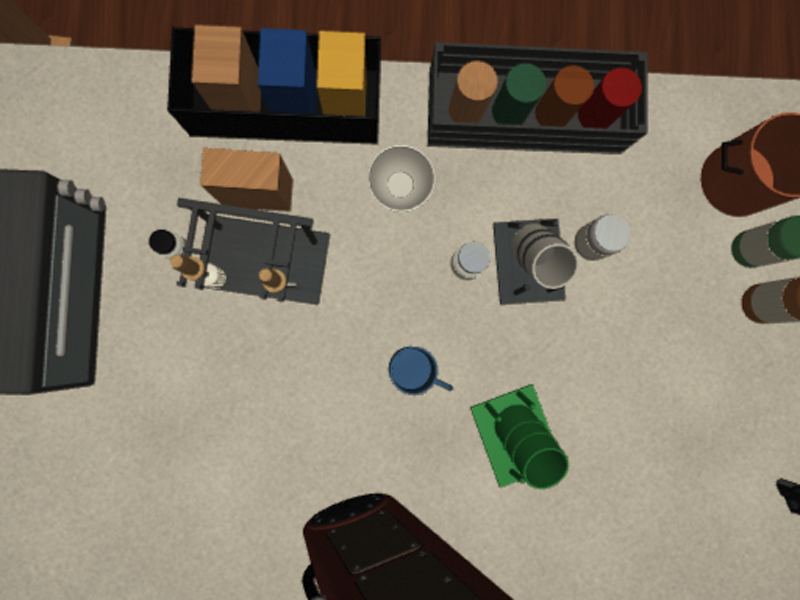

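Two cradles: the green one at side (585,275) and top (520,440), and the black one at side (400,255) and top (535,260). The black one, with the white canister, is meant. Two hanging tools: white bristles at side (312,470), top (212,275), on the +y hook, are the brush. The flat steel blade at side (356,400) is the scraper. I'll confirm both in one enlarged composite.

Run:
```python
from h import *
s=eyes.camera('side')[:,:,::-1]; t=eyes.camera('top')[:,:,::-1]
f=lambda im,r,c,w,h,k: cv2.resize(im[r:r+h,c:c+w],None,fx=k,fy=k,interpolation=cv2.INTER_CUBIC)
a=f(s,185,140,133,100,3); b=f(t,120,95,133,100,3); c=f(s,115,200,133,100,3); d=f(t,120,280,133,100,3)
cv2.imwrite('pics/comp.png',np.vstack([np.hstack([a,b]),np.hstack([c,d])]))
```

```text
(no output)
```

View pics/comp.png

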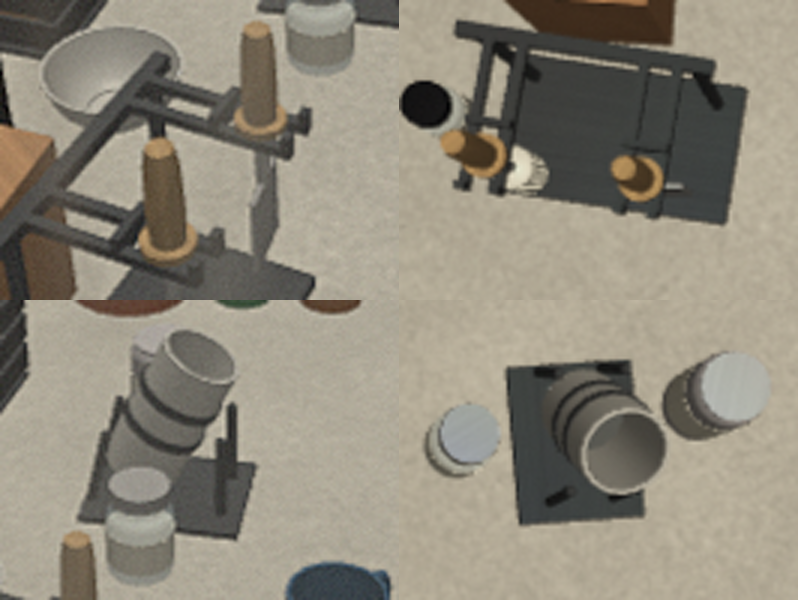

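```bash
cat > fit.py <<'E'
from h import *
from scipy.optimize import least_squares
S=eyes.camera_model('side');T=eyes.camera_model('top')
def fit(obs,x0):
    def res(p):
        r=[]
        Rz=R.from_euler('z',p[2]).as_matrix()
        for m,u,v,l in obs: r+=list(proj(m,Rz@(np.array(l)/1000)+[p[0],p[1],0])[0]-[u,v])
        return np.array(r)
    s=least_squares(res,x0,loss='soft_l1'); print(np.round(s.x,4)); print(np.round(res(s.x).reshape(-1,2),1).tolist()); return s.x
st=fit([(S,195.7,265.3,(-50,60,194)),(S,192.3,234,(-50,60,266)),(S,226.7,225.7,(-50,-60,194)),(S,225.7,194.7,(-50,-60,266)),(S,245,277.7,(-65,-110,12)),(S,198,354,(-65,110,12)),
 (T,112.7,167.3,(-50,60,266)),(T,124.7,172,(-50,60,194)),(T,169.7,175.3,(-50,-60,266)),(T,175.3,179.3,(-50,-60,194)),(T,210.7,149.3,(65,-110,12)),(T,203.7,194.3,(-65,-110,12))],[.5,.25,0])
cr=fit([(S,266.3,136,(-30,0,155)),(S,285,169.3,(-75,-60,8)),(S,279.3,194,(-75,60,8)),(S,226.7,187.7,(75,60,8)),
 (T,354.7,168.7,(-30,0,155)),(T,316,142.7,(75,60,8)),(T,357,140.3,(75,-60,8)),(T,320.3,194.3,(-75,60,8)),(T,361.3,191.7,(-75,-60,8))],[.5,-.25,0])
w=lambda p,l:(R.from_euler('z',p[2]).as_matrix()@np.array(l)+[p[0],p[1],0]).round(4)
print('hookb',w(st,[-.05,.06,.19]),'hooka',w(st,[-.05,-.06,.19]))
a=np.radians(25);ax=R.from_euler('z',cr[2]).apply([-np.sin(a),0,np.cos(a)])
print('mouth',w(cr,[-.03,0,.155]),'axis',ax.round(4))
E
python3 fit.py
```

```text
[ 0.5695  0.2494 -0.111 ]
[[-0.1, -0.9], [0.2, -0.8], [-0.8, -2.2], [-1.1, -1.3], [-0.1, -2.5], [-1.5, -0.3], [-0.5, 1.0], [-2.0, 0.7], [-0.4, 1.3], [-0.2, 1.0], [-0.3, -0.1], [-0.3, 1.0]]
[ 0.5836 -0.2278  0.1015]
[[0.3, -4.0], [-0.2, -1.4], [-1.1, -1.9], [-2.4, -2.0], [-0.0, 2.6], [-1.1, -0.0], [-0.3, -0.3], [-1.0, 1.1], [0.2, 0.8]]
hookb [0.5265 0.3145 0.19  ] hooka [0.5132 0.1953 0.19  ]
mouth [ 0.5538 -0.2308  0.155 ] axis [-0.4204 -0.0428  0.9063]
```

```bash
cat >> h.py <<'E'
def tool():
    s=manip.sense(); return np.array(s['tool_pos']),R.from_quat(s['tcp_rot']),s
def rel(p,r=None):
    # shift (tool axes) and rotvec from the present pose to world pose
    P,Q,_=tool(); print('shift',np.round(Q.inv().apply(np.array(p)-P),4),'rv',np.round((Q.inv()*(r or Q)).as_rotvec(),4))
E
python3 - <<'E'
from h import *
p,q,_=tool(); m=eyes.camera_model('wrist'); T=m['T']
print('cam in tool',q.inv().apply(T[:3,3]-p).round(3),(q.inv().as_matrix()@T[:3,:3]).round(3).tolist(),m['fx'])
print(q.as_matrix().round(3).tolist())
rel([.5,-.1,.45]);rel([.264,-.567,.45]); rel([.46,-.2,.45])
E
```

```text
cam in tool [ 0.069 -0.    -0.143] [[0.001, -0.962, -0.273], [1.0, 0.001, -0.0], [0.0, -0.273, 0.962]] 285.15546372576125
[[0.907, 0.422, -0.0], [0.422, -0.907, 0.0], [-0.0, -0.0, -1.0]]
shift [ 0.411  -0.3233 -0.2187] rv [0. 0. 0.]
shift [-0.      0.0004 -0.2187] rv [0. 0. 0.]
shift [ 0.3326 -0.2495 -0.2187] rv [0. 0. 0.]
```

Request:
{"fn": "carry_out", "kwargs": {"rows": [0, 0, 0, 0, 0, -0.05, -1, 0, 0, 0, 0, 0, -0.1, -1, 0, 0, 0, 0, 0, -0.15, -1, 0, 0, 0, 0.04, -0.02, -0.2, -1, 0, 0, 0, 0.08, -0.04, -0.22, -1, 0, 0, 0, 0.12, -0.06, -0.22, -1, 0, 0, 0, 0.16, -0.08, -0.22, -1, 0, 0, 0, 0.2, -0.11, -0.22, -1, 0, 0, 0, 0.24, -0.13, -0.22, -1, 0, 0, 0, 0.28, -0.15, -0.22, -1, 0, 0, 0, 0.32, -0.17, -0.22, -1, 0, 0, 0, 0.36, -0.19, -0.22, -1, 0, 0, 0, 0.4, -0.22, -0.22, -1, 0, 0, 0, 0.42, -0.23, -0.22, -1, 0, 0, 0, 0.42, -0.23, -0.22, -1, 0, 0, 0, 0.42, -0.23, -0.22, -1, 0, 0, 0, 0.42, -0.23, -0.22, -1]}}

```text
time_s: 3.0
tool_pos: [0.547, -0.1817, 0.4513]
tcp_rot: [0.976, 0.216, -0.0, 0.0]
wrist_force: [0.1, -0.3, -1.2]
gripper_width: 0.0855
```

```bash
cat > w.py <<'E'
from h import *
import sys
m=eyes.camera_model('wrist'); im=eyes.camera('wrist')[:,:,::-1].copy()
np.savez(sys.argv[1]+'.npz',T=m['T']); 
print({k:round(m[k],2) for k in ('fx','fy','cx','cy')})
big=cv2.resize(im,(800,600),interpolation=cv2.INTER_CUBIC)
th=np.linspace(0,2*np.pi,60); C=np.array([.5538,-.2308,.155]); a=np.array([-.4204,-.0428,.9063]); e2=np.array([-.1013,.9949,0]); e1=np.cross(e2,a)
for P,c in ((C+.035*(np.cos(th)[:,None]*e1+np.sin(th)[:,None]*e2),(0,0,255)),):
    for u,v in proj(m,P): cv2.circle(big,(int(u*1.5625),int(v*1.5625)),1,c,-1)
for P in ([.5265,.3145,.19],[.5132,.1953,.19],[.5265,.3145,.266],[.5132,.1953,.266]):
    u,v=proj(m,P)[0]; cv2.circle(big,(int(u*1.5625),int(v*1.5625)),3,(0,0,255),-1)
cv2.imwrite('pics/'+sys.argv[1]+'.png',big)
for t in sys.argv[2:]:
    for d in finder.cut_out(t,'wrist')[:2]: print(t,np.round(d['at'],1),round(d['conf'],2))
E
python3 w.py w1
```

```text
{'fx': 285.16, 'fy': 285.16, 'cx': 253.63, 'cy': 191.97}
```

View pics/w1.png

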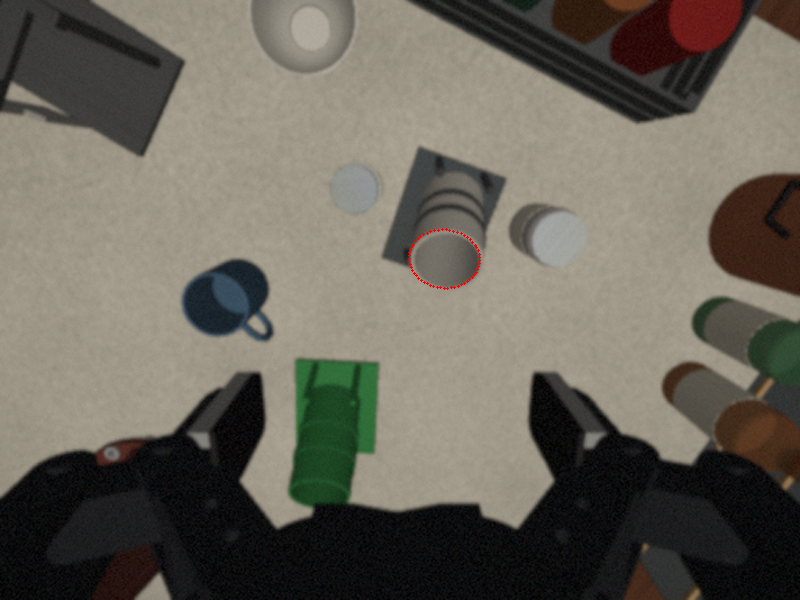

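The fitted rim circle lies right on the canister's mouth at (445,258), so the canister pose is good. On to the brush.

```bash
python3 -c "
from h import *
rel([.46,.27,.42])"
```

```text
shift [ 0.1112 -0.4466  0.0312] rv [0. 0. 0.]
```

Request:
{"fn": "carry_out", "kwargs": {"rows": [0, 0, 0, 0.01, -0.04, 0, -1, 0, 0, 0, 0.02, -0.08, 0, -1, 0, 0, 0, 0.03, -0.12, 0, -1, 0, 0, 0, 0.04, -0.16, 0, -1, 0, 0, 0, 0.05, -0.2, 0, -1, 0, 0, 0, 0.06, -0.24, 0, -1, 0, 0, 0, 0.07, -0.28, 0, -1, 0, 0, 0, 0.08, -0.32, 0, -1, 0, 0, 0, 0.09, -0.36, 0.01, -1, 0, 0, 0, 0.1, -0.4, 0.02, -1, 0, 0, 0, 0.11, -0.43, 0.03, -1, 0, 0, 0, 0.11, -0.445, 0.03, -1, 0, 0, 0, 0.11, -0.445, 0.03, -1, 0, 0, 0, 0.11, -0.445, 0.03, -1, 0, 0, 0, 0.11, -0.445, 0.03, -1]}}

```text
time_s: 4.55
tool_pos: [0.4602, 0.2676, 0.4222]
tcp_rot: [0.977, 0.215, 0.001, 0.0]
wrist_force: [0.4, 0.4, -0.5]
gripper_width: 0.0859
```

```bash
python3 w.py w2 brush scraper
```

```text
{'fx': 285.16, 'fy': 285.16, 'cx': 253.63, 'cy': 191.97}
brush [100.9 242.7] 0.66
brush [ 77.6 456.2] 0.39
scraper [152.6 322.7] 0.66
```

View pics/w2.png

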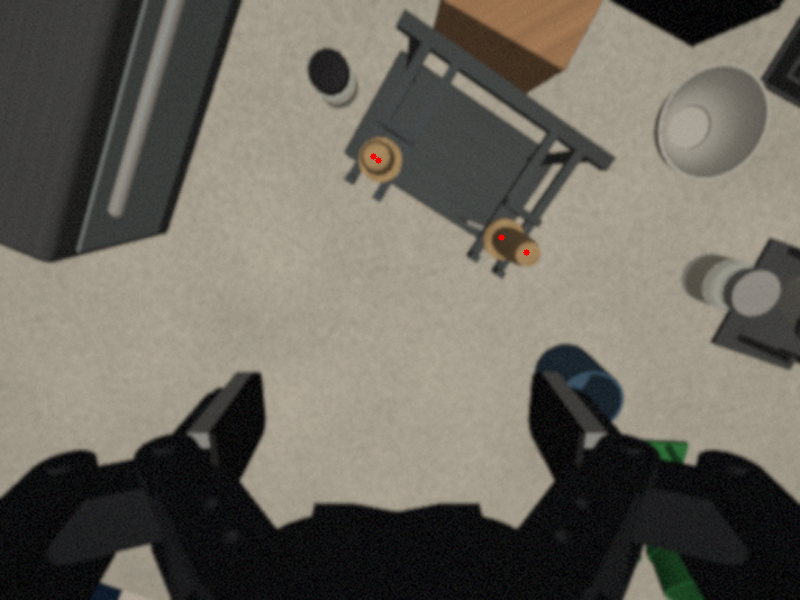

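Both hooks' projected points fall on the tool collars and handle tops: brush (376,157), scraper (505,238) and (526,252). The estimate is good to about 2 mm, so I go above the brush and down.

```bash
python3 -c "
from h import *
rel([.5265,.3145,.215])"
```

```text
shift [ 0.0797 -0.0144  0.2069] rv [0. 0. 0.]
```

Request:
{"fn": "carry_out", "kwargs": {"rows": [0, 0, 0, 0.03, -0.005, 0, -1, 0, 0, 0, 0.06, -0.01, 0.02, -1, 0, 0, 0, 0.08, -0.0145, 0.04, -1, 0, 0, 0, 0.08, -0.0145, 0.08, -1, 0, 0, 0, 0.08, -0.0145, 0.11, -1, 0, 0, 0, 0.08, -0.0145, 0.14, -1, 0, 0, 0, 0.08, -0.0145, 0.165, -1, 0, 0, 0, 0.08, -0.0145, 0.185, -1, 0, 0, 0, 0.08, -0.0145, 0.2, -1, 0, 0, 0, 0.08, -0.0145, 0.207, -1, 0, 0, 0, 0.08, -0.0145, 0.207, -1, 0, 0, 0, 0.08, -0.0145, 0.207, -1]}}

```text
time_s: 5.9
tool_pos: [0.5266, 0.3162, 0.2155]
tcp_rot: [0.976, 0.216, 0.001, -0.0]
wrist_force: [0.4, -0.1, 0.6]
gripper_width: 0.0855
```

```bash
python3 -c "
from h import *
rel([.5265,.3145,.215]); im=eyes.camera('side')[185:335,130:290,::-1]
cv2.imwrite('pics/s1.png',cv2.resize(im,(640,600),interpolation=cv2.INTER_CUBIC))"
```

```text
shift [-0.0008  0.0015  0.0005] rv [0. 0. 0.]
```

View pics/s1.png

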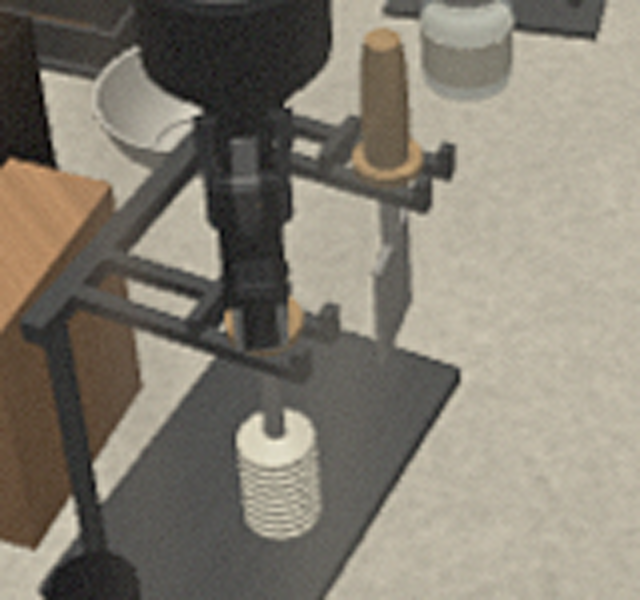

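Fingers stand on either side of the handle at (262,310), clear of the prongs and the scraper at (385,130). Close.

Request:
{"fn": "carry_out", "kwargs": {"rows": [0, 0, 0, 0, 0, 0, 0, 0, 0, 0, 0, 0, 0, 1, 0, 0, 0, 0, 0, 0, 1, 0, 0, 0, 0, 0, 0, 1, 0, 0, 0, 0, 0, 0, 1, 0, 0, 0, 0, 0, 0, 1, 0, 0, 0, 0, 0, 0, 1, 0, 0, 0, 0, 0, 0, 1], "grip_force": 70}}

```text
time_s: 6.75
tool_pos: [0.526, 0.3158, 0.2147]
tcp_rot: [0.976, 0.216, 0.0, 0.0]
wrist_force: [1.2, -1.7, 1.8]
gripper_width: 0.0218
```

```bash
python3 -c "
from h import *
p,q,s=tool(); c,si=np.cos(-.111),np.sin(-.111)
print(s['wrist_force'],s['gripper_width'])
rel(p+[0,0,.03]); rel(p+[-.1*c,-.1*si,.03])"
```

```text
[ 1.22909762 -1.71254423  1.78170951] 0.02175374448717163
shift [ 0.    0.   -0.03] rv [0. 0. 0.]
shift [-0.0854 -0.052  -0.0301] rv [0. 0. 0.]
```

Request:
{"fn": "carry_out", "kwargs": {"rows": [0, 0, 0, 0, 0, -0.01, 1, 0, 0, 0, 0, 0, -0.02, 1, 0, 0, 0, 0, 0, -0.03, 1, 0, 0, 0, 0, 0, -0.03, 1, 0, 0, 0, -0.01, -0.006, -0.03, 1, 0, 0, 0, -0.026, -0.016, -0.03, 1, 0, 0, 0, -0.043, -0.026, -0.03, 1, 0, 0, 0, -0.06, -0.037, -0.03, 1, 0, 0, 0, -0.077, -0.047, -0.03, 1, 0, 0, 0, -0.094, -0.057, -0.03, 1, 0, 0, 0, -0.094, -0.057, -0.05, 1, 0, 0, 0, -0.094, -0.057, -0.08, 1, 0, 0, 0, -0.094, -0.057, -0.12, 1, 0, 0, 0, -0.094, -0.057, -0.16, 1, 0, 0, 0, -0.094, -0.057, -0.185, 1, 0, 0, 0, -0.094, -0.057, -0.2, 1, 0, 0, 0, -0.094, -0.057, -0.2, 1, 0, 0, 0, -0.094, -0.057, -0.2, 1]}}

```text
time_s: 8.55
tool_pos: [0.4158, 0.3277, 0.4125]
tcp_rot: [0.976, 0.216, -0.001, 0.0]
wrist_force: [0.1, -0.4, -1.0]
gripper_width: 0.0216
```

Run:
```python
from h import *
p,q,s=tool(); print(s['wrist_force'])
s=eyes.camera('side')[:,:,::-1];t=eyes.camera('top')[:,:,::-1]
# predicted brush axis points assuming axis along tool z: origin 26mm below TCP minus..
S,T=eyes.camera_model('side'),eyes.camera_model('top')
out=[]
for m,im in ((S,s),(T,t)):
    P=[p+q.apply([0,0,l]) for l in (.0247,.0247+.068,.0247+.124)]
    uv=proj(m,P); c=uv[1].astype(int); x0,y0=max(c[0]-65,0),max(c[1]-80,0)
    k=6; b=cv2.resize(im[y0:y0+100,x0:x0+66+64],None,fx=4,fy=4,interpolation=cv2.INTER_CUBIC)[:400,:400]
    for u,v in uv: cv2.circle(b,(int((u-x0)*4),int((v-y0)*4)),3,(0,0,255),-1)
    out.append(cv2.copyMakeBorder(b,0,400-b.shape[0],0,400-b.shape[1],cv2.BORDER_CONSTANT))
cv2.imwrite('pics/h1.png',np.hstack(out))
a=np.array([-.4204,-.0428,.9063]); M=np.array([.5538,-.2308,.155])
# target tool rot: minimal rotation bringing tool z to -a
z=q.apply([0,0,1]); v=np.cross(z,-a); ang=np.arcsin(np.linalg.norm(v)); r=R.from_rotvec(v/np.linalg.norm(v)*ang)*q
for d in (-.06,.03,.07): rel(M-a*d+a*.1487,r)   # tip at depth d (tip 148.7 mm past TCP)
print('tcp for depth -.06',M+a*.2087)
```

```text
[ 0.07492344 -0.44942575 -1.01786374]
shift [-0.1934  0.5355  0.0685] rv [-1.428e-01  4.169e-01  1.000e-04]
shift [-0.1571  0.5479  0.1499] rv [-1.428e-01  4.169e-01  1.000e-04]
shift [-0.1409  0.5534  0.186 ] rv [-1.428e-01  4.169e-01  1.000e-04]
tcp for depth -.06 [ 0.46606252 -0.23973236  0.34414481]
```

View pics/h1.png

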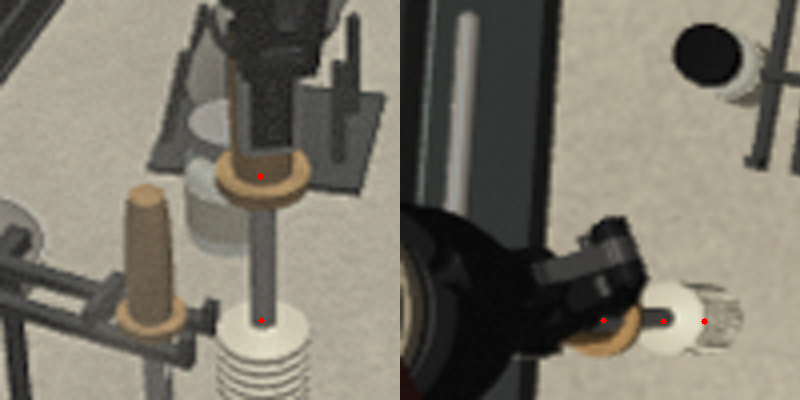

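The brush is held straight: the predicted axis points fall on the collar, stem and bristles. Travel to the canister, tilting on the way.

Request:
{"fn": "carry_out", "kwargs": {"rows": [0, 0, 0, -0.01, 0.025, 0, 1, 0, 0, 0, -0.025, 0.065, 0, 1, 0, 0, 0, -0.04, 0.105, 0, 1, 0, 0, 0, -0.055, 0.145, 0, 1, -0.0143, 0.0417, 0, -0.07, 0.185, 0, 1, -0.0286, 0.0834, 0, -0.085, 0.225, 0, 1, -0.0428, 0.125, 0, -0.1, 0.265, 0, 1, -0.0571, 0.1668, 0, -0.115, 0.305, 0.01, 1, -0.0714, 0.2085, 0, -0.13, 0.345, 0.02, 1, -0.0857, 0.25, 0, -0.14, 0.385, 0.03, 1, -0.1, 0.292, 0, -0.155, 0.425, 0.04, 1, -0.114, 0.3335, 0, -0.17, 0.465, 0.05, 1, -0.1285, 0.375, 0, -0.18, 0.5, 0.06, 1, -0.1428, 0.417, 0, -0.19, 0.525, 0.068, 1, -0.1428, 0.417, 0, -0.1935, 0.5355, 0.0685, 1, -0.1428, 0.417, 0, -0.1935, 0.5355, 0.0685, 1, -0.1428, 0.417, 0, -0.1935, 0.5355, 0.0685, 1, -0.1428, 0.417, 0, -0.1935, 0.5355, 0.0685, 1]}}

```text
time_s: 10.45
tool_pos: [0.4676, -0.2379, 0.3464]
tcp_rot: [0.952, 0.212, 0.217, 0.024]
wrist_force: [0.6, 1.3, -0.6]
gripper_width: 0.0219
```

```bash
cat > c.py <<'E'
from h import *
a=np.array([-.4204,-.0428,.9063]); M=np.array([.5538,-.2308,.155])
p,q,s=tool(); z=q.apply([0,0,1]); tip=p+.1487*z-M
e2=np.array([-.1013,.9949,0]); e1=np.cross(e2,a)
print('joints',np.round(s['joint_pos'],2),'ang err',np.arccos(-z@a).round(4)); print('tip in canister x,y,z mm',np.round([tip@e1*1e3,tip@e2*1e3,tip@a*1e3],1))
print('force along axis',round(s['wrist_force']@a,2), s['wrist_force'].round(2))
for d in (.03,.065): rel(M-a*d+a*.1487)
E
python3 c.py; python3 w.py w3
```

```text
joints [-0.81 -0.3   1.95  0.37  1.23  0.25] ang err 0.0091
tip in canister x,y,z mm [ 3.2  2.  61.3]
force along axis -0.88 [ 0.59  1.28 -0.63]
shift [-0.0034  0.0008  0.0913] rv [0. 0. 0.]
shift [-0.0036  0.0008  0.1263] rv [0. 0. 0.]
{'fx': 285.16, 'fy': 285.16, 'cx': 253.63, 'cy': 191.97}
```

View pics/w3.png

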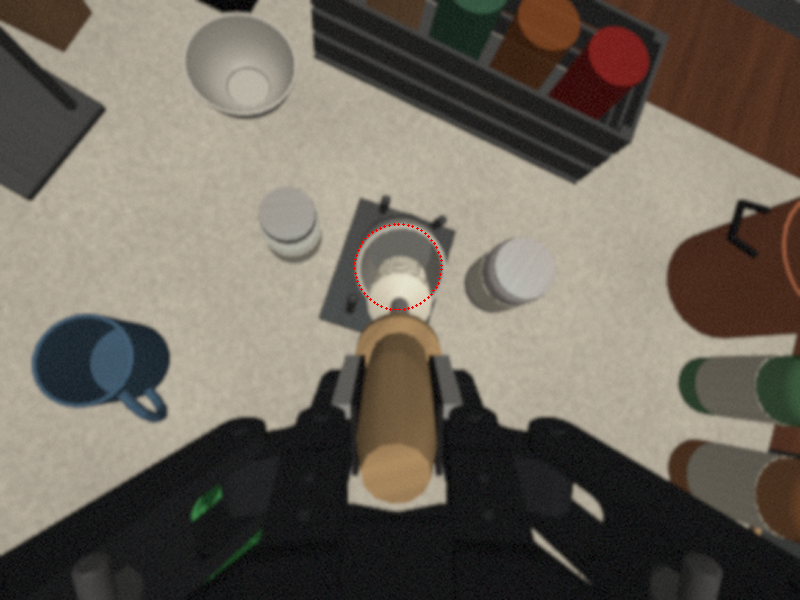

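The brush points straight at the mouth (rim circle around (400,267)). Going in along the axis, to 30 mm and then 65 mm depth.

Request:
{"fn": "carry_out", "kwargs": {"rows": [0, 0, 0, -0.001, 0, 0.02, 1, 0, 0, 0, -0.002, 0, 0.04, 1, 0, 0, 0, -0.003, 0.001, 0.06, 1, 0, 0, 0, -0.0035, 0.001, 0.075, 1, 0, 0, 0, -0.0035, 0.001, 0.091, 1, 0, 0, 0, -0.0035, 0.001, 0.105, 1, 0, 0, 0, -0.0035, 0.001, 0.118, 1, 0, 0, 0, -0.0035, 0.001, 0.126, 1, 0, 0, 0, -0.0035, 0.001, 0.126, 1, 0, 0, 0, -0.0035, 0.001, 0.126, 1, 0, 0, 0, -0.0035, 0.001, 0.126, 1]}}

```text
time_s: 11.6
tool_pos: [0.5185, -0.2363, 0.2315]
tcp_rot: [0.953, 0.211, 0.218, 0.025]
wrist_force: [-0.2, 0.4, -0.8]
gripper_width: 0.0212
```

```bash
cat > f.py <<'E'
from c import *
fs=[]
for i in range(5): eyes.camera('top'); fs.append(manip.sense()['wrist_force'])
f=np.mean(fs,0); print('mean F',f.round(2),'axial',round(f@a,2))
E
python3 f.py
```

```text
joints [-0.72 -0.11  2.01  0.39  0.97  0.23] ang err 0.0092
tip in canister x,y,z mm [  0.8  -1.8 -64.3]
force along axis -0.65 [-0.21  0.44 -0.8 ]
shift [ 0.0008 -0.0017 -0.0343] rv [0. 0. 0.]
shift [ 0.0006 -0.0018  0.0007] rv [0. 0. 0.]
mean F [ 0.    0.09 -1.14] axial -1.04
```

Request:
{"fn": "carry_out", "kwargs": {"rows": [0, 0, 0, 0, 0, 0.005, 1, 0, 0, 0, 0, 0, 0.01, 1, 0, 0, 0, 0, 0, 0.015, 1, 0, 0, 0, 0, 0, 0.018, 1, 0, 0, 0, 0, 0, 0.018, 1, 0, 0, 0, 0, 0, 0.018, 1]}}

```text
time_s: 12.45
tool_pos: [0.5258, -0.2349, 0.214]
tcp_rot: [0.953, 0.211, 0.217, 0.024]
wrist_force: [0.3, -0.8, -1.0]
gripper_width: 0.0214
```

```bash
python3 f.py
```

```text
joints [-0.71 -0.08  2.02  0.4   0.93  0.23] ang err 0.0086
tip in canister x,y,z mm [ -0.1  -0.9 -83.2]
force along axis -1.01 [ 0.3  -0.8  -1.01]
shift [ 0.0013 -0.001  -0.0532] rv [0. 0. 0.]
shift [ 0.0012 -0.001  -0.0182] rv [0. 0. 0.]
mean F [ 0.31  0.02 -1.06] axial -1.09
```

No contact by 83 mm, so I step on by 6 mm.

Request:
{"fn": "carry_out", "kwargs": {"rows": [0, 0, 0, 0, 0, 0.003, 1, 0, 0, 0, 0, 0, 0.006, 1, 0, 0, 0, 0, 0, 0.006, 1, 0, 0, 0, 0, 0, 0.006, 1]}}

```text
time_s: 13.1
tool_pos: [0.5282, -0.2346, 0.2085]
tcp_rot: [0.953, 0.211, 0.217, 0.024]
wrist_force: [0.2, -0.4, -1.5]
gripper_width: 0.0213
```

```bash
python3 f.py
```

```text
joints [-0.71 -0.07  2.02  0.4   0.92  0.23] ang err 0.0086
tip in canister x,y,z mm [ -0.2  -0.9 -89.3]
force along axis -1.45 [ 0.24 -0.39 -1.51]
shift [ 0.0014 -0.0009 -0.0592] rv [0. 0. 0.]
shift [ 0.0013 -0.0009 -0.0243] rv [0. 0. 0.]
mean F [-0.01 -0.39 -1.3 ] axial -1.15
```

Request:
{"fn": "carry_out", "kwargs": {"rows": [0, 0, 0, 0, 0, 0.003, 1, 0, 0, 0, 0, 0, 0.006, 1, 0, 0, 0, 0, 0, 0.006, 1, 0, 0, 0, 0, 0, 0.006, 1]}}

```text
time_s: 13.75
tool_pos: [0.5308, -0.2343, 0.2031]
tcp_rot: [0.953, 0.211, 0.217, 0.024]
wrist_force: [0.7, 0.1, -1.4]
gripper_width: 0.0215
```

```bash
python3 f.py
```

```text
joints [-0.7  -0.06  2.02  0.4   0.91  0.23] ang err 0.0086
tip in canister x,y,z mm [ -0.1  -0.8 -95.3]
force along axis -1.57 [ 0.67  0.08 -1.42]
shift [ 0.0014 -0.0009 -0.0653] rv [0. 0. 0.]
shift [ 0.0012 -0.0009 -0.0303] rv [0. 0. 0.]
mean F [ 0.03 -0.52 -0.98] axial -0.88
```

Request:
{"fn": "carry_out", "kwargs": {"rows": [0, 0, 0, 0, 0, 0.003, 1, 0, 0, 0, 0, 0, 0.006, 1, 0, 0, 0, 0, 0, 0.006, 1, 0, 0, 0, 0, 0, 0.006, 1]}}

```text
time_s: 14.4
tool_pos: [0.5333, -0.2341, 0.1977]
tcp_rot: [0.953, 0.211, 0.217, 0.024]
wrist_force: [-0.7, -0.6, -1.5]
gripper_width: 0.0213
```

```bash
python3 f.py
```

```text
joints [-0.7  -0.04  2.02  0.41  0.89  0.22] ang err 0.0086
tip in canister x,y,z mm [-1.000e-01 -8.000e-01 -1.013e+02]
force along axis -1.01 [-0.73 -0.6  -1.49]
shift [ 0.0014 -0.0009 -0.0713] rv [0. 0. 0.]
shift [ 0.0013 -0.0009 -0.0363] rv [0. 0. 0.]
mean F [ 0.18 -0.23 -1.18] axial -1.14
```

Request:
{"fn": "carry_out", "kwargs": {"rows": [0, 0, 0, 0, 0, 0.003, 1, 0, 0, 0, 0, 0, 0.006, 1, 0, 0, 0, 0, 0, 0.006, 1, 0, 0, 0, 0, 0, 0.006, 1]}}

```text
time_s: 15.05
tool_pos: [0.5359, -0.2338, 0.1923]
tcp_rot: [0.953, 0.211, 0.217, 0.024]
wrist_force: [-0.2, -0.8, -1.2]
gripper_width: 0.0214
```

```bash
python3 f.py
```

```text
joints [-0.69 -0.03  2.02  0.41  0.88  0.22] ang err 0.0086
tip in canister x,y,z mm [-1.000e-01 -8.000e-01 -1.073e+02]
force along axis -0.97 [-0.22 -0.84 -1.22]
shift [ 0.0014 -0.001  -0.0773] rv [0. 0. 0.]
shift [ 0.0013 -0.0009 -0.0423] rv [0. 0. 0.]
mean F [-0.08  0.28 -0.54] axial -0.47
```

Request:
{"fn": "carry_out", "kwargs": {"rows": [0, 0, 0, 0, 0, 0.002, 1, 0, 0, 0, 0, 0, 0.004, 1, 0, 0, 0, 0, 0, 0.005, 1, 0, 0, 0, 0, 0, 0.005, 1]}}

```text
time_s: 15.7
tool_pos: [0.5382, -0.2339, 0.1882]
tcp_rot: [0.953, 0.211, 0.217, 0.025]
wrist_force: [-0.6, 0.4, 0.6]
gripper_width: 0.0216
```

```bash
python3 f.py
```

```text
joints [-0.69 -0.02  2.02  0.41  0.87  0.22] ang err 0.0088
tip in canister x,y,z mm [   0.4   -1.3 -111.9]
force along axis 0.84 [-0.65  0.37  0.65]
shift [ 0.0012 -0.0013 -0.0819] rv [0. 0. 0.]
shift [ 0.001  -0.0013 -0.0469] rv [0. 0. 0.]
mean F [-0.81 -0.5   0.55] axial 0.86
```

Contact: about 1.9 N, so the floor is near 109 mm. Press 5 mm further and hold.

Request:
{"fn": "carry_out", "kwargs": {"rows": [0, 0, 0, 0, 0, 0.002, 1, 0, 0, 0, 0, 0, 0.004, 1, 0, 0, 0, 0, 0, 0.005, 1, 0, 0, 0, 0, 0, 0.005, 1, 0, 0, 0, 0, 0, 0.005, 1]}}

```text
time_s: 16.45
tool_pos: [0.5404, -0.2337, 0.1838]
tcp_rot: [0.953, 0.211, 0.217, 0.025]
wrist_force: [-1.3, -0.3, 2.7]
gripper_width: 0.0213
```

```bash
python3 f.py
```

```text
joints [-0.69 -0.01  2.02  0.41  0.86  0.22] ang err 0.0088
tip in canister x,y,z mm [   0.5   -1.3 -116.8]
force along axis 3.04 [-1.3  -0.3   2.74]
shift [ 0.0011 -0.0013 -0.0868] rv [0. 0. 0.]
shift [ 0.0009 -0.0013 -0.0518] rv [0. 0. 0.]
mean F [-1.37 -0.25  2.59] axial 2.93
```

Press 1: about 4.0 N over baseline, so about 7 mm squeezed. Draw up, then press again by the same depth.

Request:
{"fn": "carry_out", "kwargs": {"rows": [0, 0, 0, 0, 0, -0.015, 1, 0, 0, 0, 0, 0, -0.035, 1, 0, 0, 0, 0, 0, -0.055, 1, 0, 0, 0, 0, 0, -0.075, 1, 0, 0, 0, 0, 0, -0.087, 1, 0, 0, 0, 0, 0, -0.087, 1, 0, 0, 0, 0, 0, -0.087, 1, 0, 0, 0, 0, 0, -0.087, 1]}}

```text
time_s: 17.5
tool_pos: [0.5028, -0.2368, 0.2607]
tcp_rot: [0.953, 0.211, 0.217, 0.023]
wrist_force: [-0.2, 1.2, -1.6]
gripper_width: 0.0211
```

```bash
python3 f.py
```

```text
joints [-0.75 -0.17  2.01  0.38  1.04  0.24] ang err 0.0086
tip in canister x,y,z mm [ -1.5  -0.2 -31.2]
force along axis -1.42 [-0.15  1.22 -1.57]
shift [ 0.002  -0.0001 -0.0011] rv [0. 0. 0.]
shift [ 0.0019 -0.      0.0339] rv [0. 0. 0.]
mean F [-0.21  0.08 -1.58] axial -1.34
```

Request:
{"fn": "carry_out", "kwargs": {"rows": [0, 0, 0, 0, 0, 0.02, 1, 0, 0, 0, 0, 0, 0.04, 1, 0, 0, 0, 0, 0, 0.06, 1, 0, 0, 0, 0, 0, 0.072, 1, 0, 0, 0, 0, 0, 0.078, 1, 0, 0, 0, 0, 0, 0.082, 1, 0, 0, 0, 0, 0, 0.085, 1, 0, 0, 0, 0, 0, 0.087, 1, 0, 0, 0, 0, 0, 0.0875, 1, 0, 0, 0, 0, 0, 0.0875, 1, 0, 0, 0, 0, 0, 0.0875, 1, 0, 0, 0, 0, 0, 0.0875, 1]}}

```text
time_s: 18.95
tool_pos: [0.5403, -0.2334, 0.1833]
tcp_rot: [0.953, 0.211, 0.217, 0.024]
wrist_force: [-4.4, 1.3, 2.2]
gripper_width: 0.0215
```

```bash
python3 f.py
```

```text
joints [-0.69 -0.01  2.02  0.41  0.86  0.22] ang err 0.0087
tip in canister x,y,z mm [   0.2   -0.9 -117.3]
force along axis 3.82 [-4.37  1.3   2.24]
shift [ 0.0012 -0.001  -0.0873] rv [0. 0. 0.]
shift [ 0.0011 -0.001  -0.0523] rv [0. 0. 0.]
mean F [-3.34  1.68  1.5 ] axial 2.69
```

Press 2: about 3.8 N axial (about 6.5 mm squeezed) at the same depth. Repeat.

Request:
{"fn": "carry_out", "kwargs": {"rows": [0, 0, 0, 0, 0, -0.015, 1, 0, 0, 0, 0, 0, -0.035, 1, 0, 0, 0, 0, 0, -0.055, 1, 0, 0, 0, 0, 0, -0.075, 1, 0, 0, 0, 0, 0, -0.088, 1, 0, 0, 0, 0, 0, -0.088, 1, 0, 0, 0, 0, 0, -0.088, 1, 0, 0, 0, 0, 0, -0.088, 1]}}

```text
time_s: 20.0
tool_pos: [0.5028, -0.2371, 0.2615]
tcp_rot: [0.953, 0.211, 0.217, 0.024]
wrist_force: [-0.4, -0.3, -1.5]
gripper_width: 0.0216
```

```bash
python3 f.py
```

```text
joints [-0.75 -0.17  2.01  0.38  1.04  0.24] ang err 0.0085
tip in canister x,y,z mm [ -1.1  -0.7 -30.5]
force along axis -1.15 [-0.37 -0.28 -1.46]
shift [ 0.0019 -0.0005 -0.0005] rv [0. 0. 0.]
shift [ 0.0017 -0.0005  0.0345] rv [0. 0. 0.]
mean F [-0.17 -0.03 -1.49] axial -1.28
```

Request:
{"fn": "carry_out", "kwargs": {"rows": [0, 0, 0, 0, 0, 0.02, 1, 0, 0, 0, 0, 0, 0.04, 1, 0, 0, 0, 0, 0, 0.06, 1, 0, 0, 0, 0, 0, 0.072, 1, 0, 0, 0, 0, 0, 0.078, 1, 0, 0, 0, 0, 0, 0.082, 1, 0, 0, 0, 0, 0, 0.085, 1, 0, 0, 0, 0, 0, 0.088, 1, 0, 0, 0, 0, 0, 0.0885, 1, 0, 0, 0, 0, 0, 0.0885, 1, 0, 0, 0, 0, 0, 0.0885, 1, 0, 0, 0, 0, 0, 0.0885, 1]}}

```text
time_s: 21.45
tool_pos: [0.5405, -0.2333, 0.1829]
tcp_rot: [0.953, 0.211, 0.217, 0.024]
wrist_force: [-3.3, 0.9, 1.9]
gripper_width: 0.0219
```

```bash
python3 f.py
```

```text
joints [-0.69 -0.01  2.02  0.41  0.86  0.22] ang err 0.0088
tip in canister x,y,z mm [   0.2   -0.9 -117.7]
force along axis 3.01 [-3.27  0.94  1.85]
shift [ 0.0012 -0.001  -0.0877] rv [0. 0. 0.]
shift [ 0.001  -0.001  -0.0527] rv [0. 0. 0.]
mean F [-3.69  1.74  2.21] axial 3.48
```

Press 3: about 4.6 N. Draw up, hold, then withdraw fully.

Request:
{"fn": "carry_out", "kwargs": {"rows": [0, 0, 0, 0, 0, -0.015, 1, 0, 0, 0, 0, 0, -0.035, 1, 0, 0, 0, 0, 0, -0.055, 1, 0, 0, 0, 0, 0, -0.075, 1, 0, 0, 0, 0, 0, -0.088, 1, 0, 0, 0, 0, 0, -0.088, 1, 0, 0, 0, 0, 0, -0.088, 1, 0, 0, 0, 0, 0, -0.088, 1, 0, 0, 0, 0, 0, -0.1, 1, 0, 0, 0, 0, 0, -0.12, 1, 0, 0, 0, 0, 0, -0.145, 1, 0, 0, 0, 0, 0, -0.17, 1, 0, 0, 0, 0, 0, -0.19, 1, 0, 0, 0, 0, 0, -0.19, 1, 0, 0, 0, 0, 0, -0.19, 1]}}

```text
time_s: 23.2
tool_pos: [0.46, -0.2421, 0.3544]
tcp_rot: [0.953, 0.211, 0.217, 0.025]
wrist_force: [0.1, 0.1, -1.0]
gripper_width: 0.0216
```

Run:
```python
from c import *
up=R.from_quat([.976355,.21617,0,0])
rel([.4266,.3269,.42],up)
```

```text
joints [-0.83 -0.31  1.95  0.37  1.25  0.24] ang err 0.0087
tip in canister x,y,z mm [-0.7 -1.5 72. ]
force along axis -0.96 [ 0.06  0.12 -1.02]
shift [ 0.0014 -0.0012  0.102 ] rv [0. 0. 0.]
shift [ 0.0012 -0.0012  0.137 ] rv [0. 0. 0.]
shift [ 0.2339 -0.5217 -0.0481] rv [ 1.432e-01 -4.170e-01 -2.000e-04]
```

Request:
{"fn": "carry_out", "kwargs": {"rows": [0, 0, 0, 0.01, -0.02, -0.01, 1, 0.01, -0.03, 0, 0.025, -0.055, -0.015, 1, 0.02, -0.06, 0, 0.043, -0.095, -0.02, 1, 0.031, -0.09, 0, 0.06, -0.135, -0.023, 1, 0.041, -0.12, 0, 0.078, -0.175, -0.026, 1, 0.052, -0.15, 0, 0.097, -0.215, -0.03, 1, 0.062, -0.18, 0, 0.115, -0.255, -0.033, 1, 0.072, -0.21, 0, 0.133, -0.295, -0.036, 1, 0.083, -0.24, 0, 0.15, -0.335, -0.039, 1, 0.093, -0.27, 0, 0.168, -0.375, -0.042, 1, 0.103, -0.3, 0, 0.186, -0.415, -0.044, 1, 0.113, -0.33, 0, 0.204, -0.455, -0.046, 1, 0.124, -0.36, 0, 0.22, -0.49, -0.048, 1, 0.134, -0.39, 0, 0.23, -0.51, -0.048, 1, 0.143, -0.417, 0, 0.234, -0.52, -0.048, 1, 0.143, -0.417, 0, 0.234, -0.52, -0.048, 1, 0.143, -0.417, 0, 0.234, -0.52, -0.048, 1, 0.143, -0.417, 0, 0.234, -0.52, -0.048, 1]}}

```text
time_s: 25.0
tool_pos: [0.4272, 0.3243, 0.4202]
tcp_rot: [0.976, 0.216, -0.0, 0.0]
wrist_force: [-1.2, -0.0, -0.7]
gripper_width: 0.0215
```

Run:
```python
from h import *
p,q,s=tool(); print(p.round(4),np.round(s['joint_pos'],2))
up=R.from_quat([.976355,.21617,0,0])
rel([.4266,.3269,.245],up); rel([.526,.3158,.245],up)
s=eyes.camera('side')[:,:,::-1];t=eyes.camera('top')[:,:,::-1]
S,T=eyes.camera_model('side'),eyes.camera_model('top')
out=[]
for m,im in ((S,s),(T,t)):
    P=[p+q.apply([0,0,l]) for l in (.0247,.0247+.068,.0247+.124)]
    uv=proj(m,P); c=uv[1].astype(int); x0,y0=max(c[0]-50,0),max(c[1]-50,0)
    b=cv2.resize(im[y0:y0+100,x0:x0+100],None,fx=4,fy=4,interpolation=cv2.INTER_CUBIC)
    for u,v in uv: cv2.circle(b,(int((u-x0)*4),int((v-y0)*4)),3,(0,0,255),-1)
    out.append(cv2.copyMakeBorder(b,0,400-b.shape[0],0,400-b.shape[1],cv2.BORDER_CONSTANT))
cv2.imwrite('pics/h2.png',np.hstack(out))
```

```text
[0.4272 0.3243 0.4202] [ 0.52 -0.06  1.57 -0.    1.64  1.65]
shift [ 0.0006 -0.0027  0.1752] rv [ 0.0003  0.0004 -0.0013]
shift [0.0861 0.0492 0.1751] rv [ 0.0003  0.0004 -0.0013]
```

View pics/h2.png

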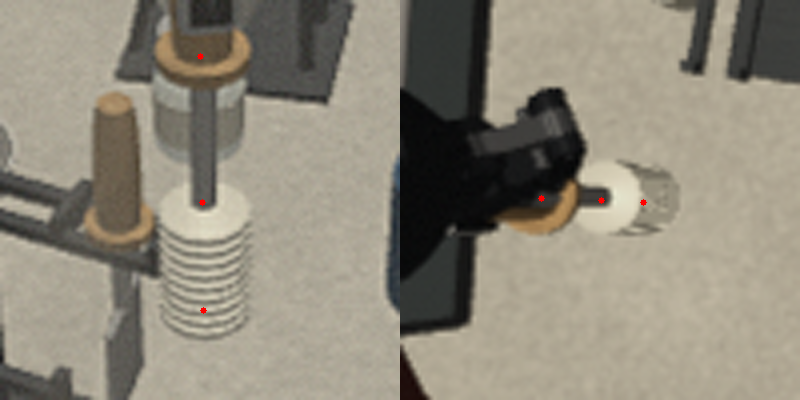

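Brush still straight and unslipped. Descend in front of the hook, slide in, then lower.

Request:
{"fn": "carry_out", "kwargs": {"rows": [0, 0, 0, 0, -0.0025, 0.03, 1, 0, 0, 0, 0, -0.0025, 0.065, 1, 0, 0, 0, 0, -0.0025, 0.1, 1, 0, 0, 0, 0, -0.0025, 0.135, 1, 0, 0, 0, 0, -0.0025, 0.16, 1, 0, 0, 0, 0, -0.0025, 0.175, 1, 0, 0, 0, 0, -0.0025, 0.175, 1, 0, 0, 0, 0, -0.0025, 0.175, 1]}}

```text
time_s: 25.9
tool_pos: [0.4269, 0.3278, 0.2468]
tcp_rot: [0.976, 0.216, 0.001, -0.0]
wrist_force: [-0.2, -0.1, -0.5]
gripper_width: 0.0214
```

Run:
```python
from h import *
p,q,s=tool(); print(p.round(4))
rel([.526,.3158,.245]); rel([.526,.3158,.2147])
```

```text
[0.4269 0.3278 0.2468]
shift [0.0848 0.0527 0.0019] rv [0. 0. 0.]
shift [0.0848 0.0527 0.0322] rv [0. 0. 0.]
```

Request:
{"fn": "carry_out", "kwargs": {"rows": [0, 0, 0, 0.017, 0.0105, 0, 1, 0, 0, 0, 0.034, 0.021, 0, 1, 0, 0, 0, 0.051, 0.0316, 0, 1, 0, 0, 0, 0.068, 0.042, 0, 1, 0, 0, 0, 0.079, 0.049, 0, 1, 0, 0, 0, 0.085, 0.0525, 0, 1, 0, 0, 0, 0.085, 0.0525, 0, 1, 0, 0, 0, 0.085, 0.0525, 0, 1, 0, 0, 0, 0.085, 0.0525, 0, 1]}}

```text
time_s: 26.8
tool_pos: [0.5246, 0.3163, 0.2455]
tcp_rot: [0.976, 0.216, -0.0, -0.0]
wrist_force: [-0.5, -0.3, -0.7]
gripper_width: 0.0213
```

Run:
```python
from h import *
p,q,s=tool(); print(p.round(4),s['wrist_force'].round(1))
rel([.526,.3158,.2147])
im=eyes.camera('side')[185:335,130:290,::-1]
cv2.imwrite('pics/s2.png',cv2.resize(im,(640,600),interpolation=cv2.INTER_CUBIC))
```

```text
[0.5246 0.3163 0.2455] [-0.5 -0.3 -0.7]
shift [0.0011 0.001  0.0308] rv [0. 0. 0.]
```

View pics/s2.png

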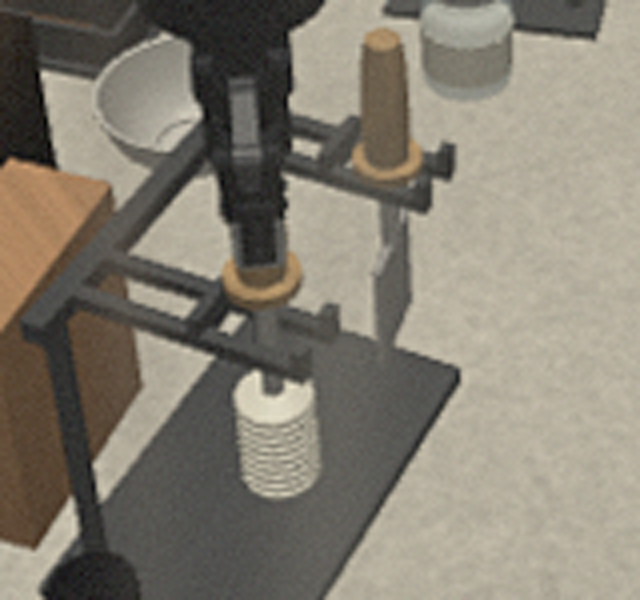

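The stem hangs between the prongs at (265,330), the collar above them at (262,280), behind the upturned tips at (300,360). Lower.

Request:
{"fn": "carry_out", "kwargs": {"rows": [0, 0, 0, 0.001, 0.0005, 0.008, 1, 0, 0, 0, 0.001, 0.0005, 0.016, 1, 0, 0, 0, 0.001, 0.0005, 0.023, 1, 0, 0, 0, 0.001, 0.0005, 0.027, 1, 0, 0, 0, 0.001, 0.0005, 0.03, 1, 0, 0, 0, 0.001, 0.0005, 0.03, 1, 0, 0, 0, 0.001, 0.0005, 0.03, 1]}}

```text
time_s: 27.55
tool_pos: [0.5267, 0.3161, 0.2156]
tcp_rot: [0.976, 0.216, 0.0, -0.0]
wrist_force: [0.2, 0.2, -1.4]
gripper_width: 0.0214
```

```bash
python3 f.py | tail -1; python3 -c "
from h import *
rel([.526,.3158,.2147])"
```

```text
mean F [-0.27  0.01 -1.23] axial -1.0
shift [-0.0007  0.      0.001 ] rv [0. 0. 0.]
```

Request:
{"fn": "carry_out", "kwargs": {"rows": [0, 0, 0, -0.0005, 0, 0.001, 1, 0, 0, 0, -0.0005, 0, 0.0015, 1, 0, 0, 0, -0.0005, 0, 0.0015, 1, 0, 0, 0, -0.0005, 0, 0.0015, 1]}}

```text
time_s: 28.2
tool_pos: [0.5263, 0.3159, 0.2147]
tcp_rot: [0.976, 0.216, 0.0, -0.0]
wrist_force: [-0.7, -0.1, 3.2]
gripper_width: 0.0214
```

```bash
python3 f.py | tail -1
```

```text
mean F [-0.65 -0.44  3.61] axial 3.57
```

The collar now rests on the prongs (+3.6 N). Open and let it settle.

Request:
{"fn": "carry_out", "kwargs": {"rows": [0, 0, 0, 0, 0, 0, 0.4, 0, 0, 0, 0, 0, 0, 0.3, 0, 0, 0, 0, 0, 0, 0.1, 0, 0, 0, 0, 0, 0, -0.2, 0, 0, 0, 0, 0, 0, -0.5, 0, 0, 0, 0, 0, 0, -1, 0, 0, 0, 0, 0, 0, -1, 0, 0, 0, 0, 0, 0, -1, 0, 0, 0, 0, 0, 0, -1, 0, 0, 0, 0, 0, 0, -1]}}

```text
time_s: 29.45
tool_pos: [0.5261, 0.3158, 0.214]
tcp_rot: [0.976, 0.216, 0.0, -0.0]
wrist_force: [-0.2, -0.3, -0.5]
gripper_width: 0.085
```

Request:
{"fn": "carry_out", "kwargs": {"rows": [0, 0, 0, 0, 0, -0.01, -1, 0, 0, 0, 0, 0, -0.025, -1, 0, 0, 0, 0, 0, -0.045, -1, 0, 0, 0, 0, 0, -0.07, -1, 0, 0, 0, 0, 0, -0.1, -1, 0, 0, 0, 0, 0, -0.13, -1, 0, 0, 0, -0.03, 0, -0.16, -1, 0, 0, 0, -0.07, 0.01, -0.19, -1, 0, 0, 0, -0.1, 0.01, -0.2, -1, 0, 0, 0, -0.1, 0.01, -0.2, -1, 0, 0, 0, -0.1, 0.01, -0.2, -1, 0, 0, 0, -0.1, 0.01, -0.2, -1]}}

```text
time_s: 30.65
tool_pos: [0.44, 0.2646, 0.4138]
tcp_rot: [0.976, 0.216, -0.0, -0.0]
wrist_force: [-0.7, -0.3, -0.3]
gripper_width: 0.0855
```

Run:
```python
from h import *
s=eyes.camera('side')[:,:,::-1];t=eyes.camera('wrist')[:,:,::-1]
cv2.imwrite('pics/end.png',np.hstack([cv2.resize(s[175:375,110:310],(400,400),interpolation=cv2.INTER_CUBIC),cv2.resize(t,(400,300))[:, :].copy() if 0 else cv2.copyMakeBorder(cv2.resize(t,(400,300)),0,100,0,0,cv2.BORDER_CONSTANT)]))
```

```text
(no output)
```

View pics/end.png

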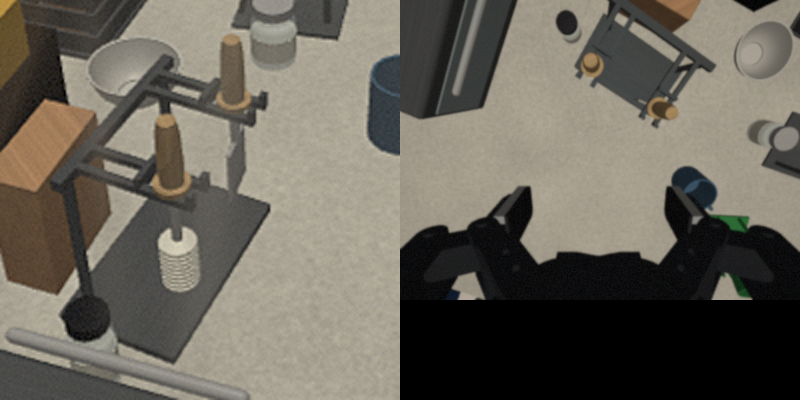

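The brush hangs as at the start: handle top at native (192.5,235) and collar (195.5,267.5), against (192.3,234) and (195.7,265.3) before. Quick motion check, then hand in.

Run:
```python
from h import *
a=eyes.camera('side').astype(int)
for i in range(6): b=eyes.camera('side').astype(int)
r=np.s_[225:330,170:240]; print('brush region mean diff',abs(a-b)[r].mean(),'static bg',abs(a-b)[300:370,250:400].mean())
o=cv2.resize(cv2.imread('pics/side0.png')[:,:,::-1],(512,384),interpolation=cv2.INTER_AREA).astype(int)
d=cv2.blur(abs(cv2.blur(b.astype(np.uint8),(3,3)).astype(int)-cv2.blur(o.astype(np.uint8),(3,3))).max(2).astype(np.float32),(3,3))
n,_,st,_=cv2.connectedComponentsWithStats((d>30).astype(np.uint8))
print([s.tolist() for s in st[1:] if s[4]>15])
print(manip.finish_job())
```

```text
brush region mean diff 2.7165079365079365 static bg 2.3146666666666667
[[222, 0, 59, 153, 6174], [386, 0, 124, 207, 17545], [497, 120, 15, 5, 57], [250, 152, 12, 9, 78]]
the job is handed in; nothing more can be done
None
```

I scrubbed the canister three times with the brush, hung the brush back on its own hook (hook_b, the +y side), and handed the job in at about 31 s of the 72 s allowed. The hand-in gives no verdict, so what follows rests on my own measurements.

- **Floor:** I found it by touch at about 109 mm below the mouth.
- **Presses:** they measured about 4.0, 3.8 and 4.6 N along the canister's axis, which by the spring data means about 6.5–8 mm of squeeze. After each press the brush was drawn up until its tip was about 30 mm below the mouth. I measured that depth after the first two presses; the third used the same move.
- **Side force:** presses 2 and 3 also showed about 3 N sideways, which I took to be friction on the floor. The total stayed far below the 20 N limit.
- **Brush at the end:** it hangs at the same pixels as at the start, to within about 2 px. The picture difference over the brush was 2.7, against 2.3 for still background, so it looks at rest. The gripper is open and well clear of everything.
- **Other things:** comparing the side view before and after, the only changed areas were three where the arm had been or now is and one small 12 × 9 px patch near (256,156). I took that patch for the edge of the arm or its shadow and did not look at it closer. Nothing else had visibly moved, including the scraper.

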